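# Level, lock and load the casting table

## Task

Get the casting table ready for a pour: turn the red and the yellow foot screw until both spirit vials read level, each bubble wholly between its two black lines, and only then press the green lock lever down until it clicks and stays. Slide the wooden board on the platform fully home against the blue stop at its front, and stand every plaster mould upright on the board, each wholly on it and none on top of another, with both bubbles still between their lines at the end. Leave the blue vase standing where it is.

Things in the scene. Friction and masses are not known exactly. Their poses are not given: they have to be found in the camera images.
- stand: casting table: fixed steel base 300 (x) x 300 (y) x 16 mm carrying an aluminium platform on two foot screws and a fixed foot. Origin under the middle of the base; x points away from its front (blue stop) side, y left, z up. Platform about 287 x 204 mm, top 62 mm above the table, side rails 13 mm wide and 12 mm high; it tilts by up to 0.015 rad, so heights on it vary by up to 3 mm
- bubble_far (a point): middle of the pale bubble (18 mm long, 10 mm wide) in the spirit vial that lies along the platform's left edge, 82 mm above the table. Only the red screw moves it, 8 mm per radian: clockwise (seen from above) moves it along the stand's +x, to the high side
- vial_far (a point): centre of that vial (80 mm long along the stand's x, 24 mm wide, 20 mm high above the platform, yellow-green face), midway between its two black lines, which are 28 mm apart inside; level when the bubble's middle is here
- bubble_near (a point): middle of the pale bubble in the other spirit vial, which lies across the back of the platform, 82 mm above the table. Only the yellow screw moves it, 8 mm per radian: clockwise moves it along the stand's -y (right), to the high side
- vial_near (a point): centre of that other vial (same size, long along the stand's y), midway between its two black lines
- far_grip (a point): grip point of the red foot screw (far left of the platform), 100 mm above the table on its vertical axis. Its wing is a bar 54 mm long (point x), 14 mm thick (point y), from 78 to 114 mm above the table, over a 36 mm collar. Turns 2.4 rad each way from level; clockwise raises the far side; stiff (0.08 N m), stays where left
- near_grip (a point): grip point of the yellow foot screw (near right of the platform), the same as the red one in shape, height, stiffness and range; clockwise raises the right side
- lock (a joint): angle of the sprung green lock lever: 0 up, 0.55 rad fully down. Below about 0.43 it springs back up; past that it snaps down by itself and stays (pressing takes up to about 13 N at the pad). Locked means at least 0.48. Locking does not stop the screws from turning
- lock_pad (a point): middle of the top face of the lever's green pad (36 x 36 mm) at the left of the stand. About 91 mm above the table when up, 58 mm when down; it swings on a 62 mm arc about an axis along the stand's x, 55 mm above the table, 138 mm left of the stand's origin
- stop (a point): middle of the inner face of the blue front stop (10 mm high), at the platform's top surface; its x points away from the stop along the platform, in the direction of the stand's x, its y to the left
- board: loose wooden board 190 (x) x 172 (y) x 14 mm, 0.35 kg, on the platform between the side rails (3 mm clear each side), 25 to 45 mm away from the front stop at the start; origin under its centre, axes like the stand's. Too wide to grip; slides easily on the platform (friction 0.3) when pressed and dragged with the fingertips. Fully home, its origin is 95 mm from the stop's face
- mould0: plaster casting mould, a white block 80 (x) x 46 (y) x 44 mm (z) with two blue bands round it and a pour hole on top, 0.14 to 0.28 kg, standing loose on the table at the start; origin at the centre of its underside, x along its length, z up. Three or all four of the four moulds are present.
- mould1: plaster casting mould, a white block 80 (x) x 46 (y) x 44 mm (z) with two blue bands round it and a pour hole on top, 0.14 to 0.28 kg, standing loose on the table at the start; origin at the centre of its underside, x along its length, z up. Three or all four of the four moulds are present.
- mould2: plaster casting mould, a white block 80 (x) x 46 (y) x 44 mm (z) with two blue bands round it and a pour hole on top, 0.14 to 0.28 kg, standing loose on the table at the start; origin at the centre of its underside, x along its length, z up. Three or all four of the four moulds are present.
- mould3: plaster casting mould, a white block 80 (x) x 46 (y) x 44 mm (z) with two blue bands round it and a pour hole on top, 0.14 to 0.28 kg, standing loose on the table at the start; origin at the centre of its underside, x along its length, z up. Three or all four of the four moulds are present.
- vase: blue glazed vase, 135 mm tall, 80 mm wide, on the left of the table; to be left alone. Origin under its centre
There are look-alikes about, which are no part of the job. Leave any purple look-alike of the mould2 alone. What is shaped like the mould3 but turquoise is not meant.

How it is judged:
By the outcome, as a careful person would: the job done as asked, in the order asked, and still so for the second after the job is handed in, with the robot touching nothing.
Of mould0, mould1, mould2, mould3 only 3 to 4 are there at a start; the rules pass over those that are not, and their reading is None.
At some moment in a run one of mould0, mould1, mould2, mould3 may be knocked a few centimetres aside while the robot is not near it.
It also fails if it takes over 208 s, if anything falls off the work surface, if the arm or the gripper's body presses on something with over 40 N, if the wrist force passes 120 N, or if a joint passes its speed limit or range.

## Robot

A 6-joint arm with a two-finger parallel gripper is mounted at the origin on the work surface. World frame = base frame: x ahead of the robot, y to its left, z up, the work surface at z = 0. Lengths are in m, angles in rad, forces in N, time in s.
With the tool pointing down it reaches from about 0.325 to 0.875 m from the base axis. Payload 4.4 kg.
Tool frame: the origin (TCP) lies at the very end of the fingers, on their centre line; the grasp point (between the pads) lies 19 mm behind it; x points along the fingers, z is the direction in which the jaws open and shut, and the axes are right-handed (so a half turn about x gives the same grasp; the last joint's range is limited). The gripper opens to 85 mm and grips with 20 to 120 N. Pads are 22 mm wide; open, the fingers measure 114 mm over their backs; the gripper's body (76 mm by 85 mm) begins 54 mm behind the grasp point. The pads swing forward as they close: fully open they stand 13 mm farther back than shut.
Start: joints at [0.986, 0.207, 1.542, -0, 1.393, -0.15], TCP at [0.242, 0.521, 0.231] pointing down, gripper open.
Joint ranges: [-2.73, 2.73], [-0.86, 2.22], [0.23, 2.46], [-1.11, 4.25], [0.08, 2.63], [-2.82, 2.82]. Speed limits (rad/s): [2.79, 2.79, 3.14, 3.14, 3.14, 3.14].

## Interface

Orientations are given as a rotation vector (axis times angle).
In Python, from bench import ctrl, viewer, workorder gives the robot as it stands.
- The arm moves only by the tool jog_arm, never from a script. Its arguments are lists of equal length, an entry for each row: "grip": the opening, from 0 (shut) to 1 (fully open); "dp": the shift along the tool's x, y, z in m, a list of three; "turn": the turn about the tool's x in degrees. A call has exactly 8 rows; each row is the pose to reach, as a shift and turn from the pose commanded when the call began, along the tool's axes at that moment; what a row does not reach only later rows make up. A row lasts 1/8 s, in which the tool goes at most 62.5 mm and 10.7 degrees, less where a joint would pass 70% of its speed; a pose out of reach is approached as far as the arm can. A call with a gripper value outside its range is refused whole. The fingers move at their own pace and stop on an object; "newtons" is the grip in N (left out, the last holds). Time passes only in rows, so rows that repeat a pose let the fingers close, or fill a call up. It gives the time, the measured TCP pose, the force and the opening at its end, in the units of the state.
- ctrl.read_state(): the state, without advancing time (a new reading comes with each control period).
- viewer.read_camera(name): name is "side" or "top"; returns a dict with "frame" (420x560x3 uint8, red, green, blue), "vertical_fov" (degrees; the focal length in pixels is half the picture's height over the tangent of half this angle, whatever the lens; pixels are square), "cx", "cy" (the principal point, pixels), "T" (4x4, takes a point from camera to world coordinates). Camera axes: x right, y up, looking along -z (the intrinsics and any distortion apply to the point x, -y, -z); pixel columns grow to the right and rows downward; lengths in m; the calibration is good to about 2 mm. A picture is of the moment at which its call begins. There is no depth.
- workorder.sign_off(): hands the job in, once; it reports no verdict.
The state is a dict: "time_s": time; "qpos": joint angles; "joint_vel": joint speeds; "joint_efforts": joint torques, N m; "tool_pos": TCP position; "eef_rot": TCP orientation; "contact_force": force on the tool from outside, world axes, zero at the start; "ft_torque": the same for the moment, N m; "gripper_width": finger opening in m.
Only numpy, scipy, OpenCV 4.12 (cv2) and the standard library are available. Lean on these libraries where they do the work, as an engineer would, in place of code of your own. Each camera call takes 0.05 s, during which the arm holds its last target. There are 200 camera calls.

## Working session

There is one attempt and no reset: what is moved stays moved. The work goes in short steps, Python scripts to look and compute and a tool call to move; the robot and the scene stay as the last step left them, time stands still between calls to the robot, and variables do not carry over. Pictures are saved under pics/ and viewed, about 12 in all and at most 16, crops included, and the job is handed in when it is done.

Besides the shell and the picture viewer there is one more tool, called after ">>>" as a command line: name --pt "numbers of a row" for each row, then --argument value for the rest. jog_arm: Moves the arm, as the interface text tells. Its arguments: {"type":"object","properties":{"grip":{"type":"array","items":{"type":"number"}},"dp":{"type":"array","items":{"type":"array","items":{"type":"number"}}},"turn":{"type":"array","items":{"type":"number"}},"newtons":{"type":"number"}},"required":["grip","dp","turn"]}

```bash
ls; mkdir -p pics; cat > h.py <<'E'
import numpy as np, cv2
from bench import ctrl, viewer, workorder
from scipy.spatial.transform import Rotation as R
def cam(n,save=None):
    c=viewer.read_camera(n)
    if save: cv2.imwrite('pics/'+save+'.png',cv2.cvtColor(c['frame'],cv2.COLOR_RGB2BGR))
    return c
def K(c):
    h=c['frame'].shape[0]; f=h/2/np.tan(np.radians(c['vertical_fov'])/2); return f,c['cx'],c['cy']
def ray(c,u,v):
    f,cx,cy=K(c); d=np.array([(u-cx)/f,-(v-cy)/f,-1]); T=np.array(c['T']); return T[:3,3],T[:3,:3]@d
def onz(c,u,v,z):
    o,d=ray(c,u,v); return o+d*(z-o[2])/d[2]
def proj(c,p):
    f,cx,cy=K(c); T=np.array(c['T']); q=T[:3,:3].T@(np.array(p)-T[:3,3]); return cx+f*q[0]/-q[2], cy-f*q[1]/-q[2]
E
python3 - <<'E'
from h import *
for n in('top','side'):
    c=cam(n,n+'0'); print(n,{k:np.round(v,4) if k!='frame' else 0 for k,v in c.items()} if 1 else 0)
    cv2.imwrite('pics/%s0b.png'%n,cv2.resize(cv2.cvtColor(c['frame'],cv2.COLOR_RGB2BGR),(800,600),interpolation=cv2.INTER_CUBIC))
s=ctrl.read_state(); print({k:np.round(v,4) for k,v in s.items()})
E
```

```text
pics
top {'frame': 0, 'vertical_fov': np.float64(52.2222), 'cx': np.float64(280.6237), 'cy': np.float64(217.1102), 'T': array([[ 0.0123,  0.9807, -0.1953,  0.2808],
       [-0.9998,  0.0156,  0.0156,  0.0459],
       [ 0.0183,  0.195 ,  0.9806,  1.1926],
       [ 0.    ,  0.    ,  0.    ,  1.    ]])}
side {'frame': 0, 'vertical_fov': np.float64(49.8022), 'cx': np.float64(271.9039), 'cy': np.float64(211.9012), 'T': array([[ 0.7731,  0.4138, -0.4807, -0.1125],
       [-0.6341,  0.4892, -0.5988, -0.7377],
       [-0.0126,  0.7677,  0.6406,  0.9062],
       [ 0.    ,  0.    ,  0.    ,  1.    ]])}
{'time_s': np.float64(0.1), 'qpos': array([ 0.9855,  0.2074,  1.5428, -0.    ,  1.3935, -0.1505]), 'joint_vel': array([-0.0015, -0.0013, -0.0037, -0.0015, -0.0006,  0.0011]), 'joint_efforts': array([-3.00000e-04, -3.84098e+01, -2.92548e+01, -0.00000e+00,
        5.00000e-03, -0.00000e+00]), 'tool_pos': array([0.2418, 0.5209, 0.2302]), 'eef_rot': array([-0.8842,  1.386 ,  0.8828]), 'contact_force': array([ 0.1197, -0.0635,  0.0052]), 'ft_torque': array([-0.0146,  0.03  ,  0.0111]), 'gripper_width': np.float64(0.0854)}
```

View pics/top0b.png

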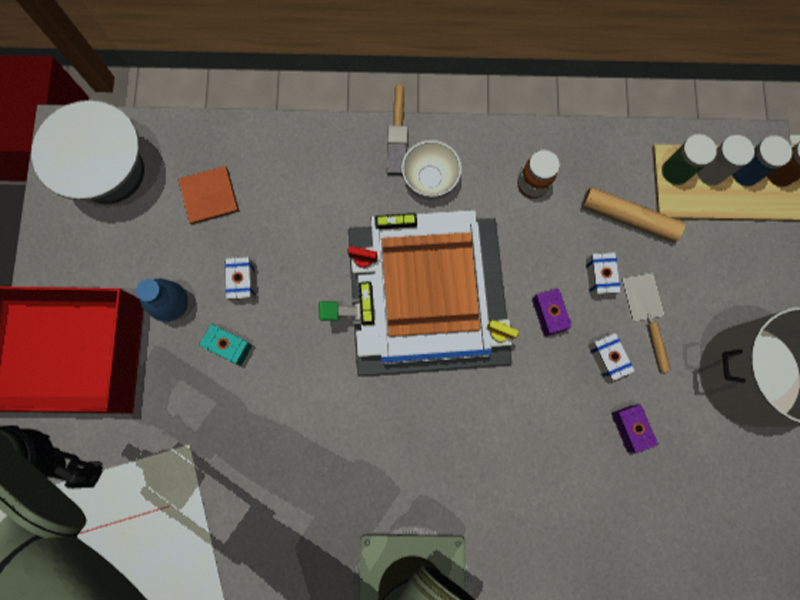

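View pics/side0b.png

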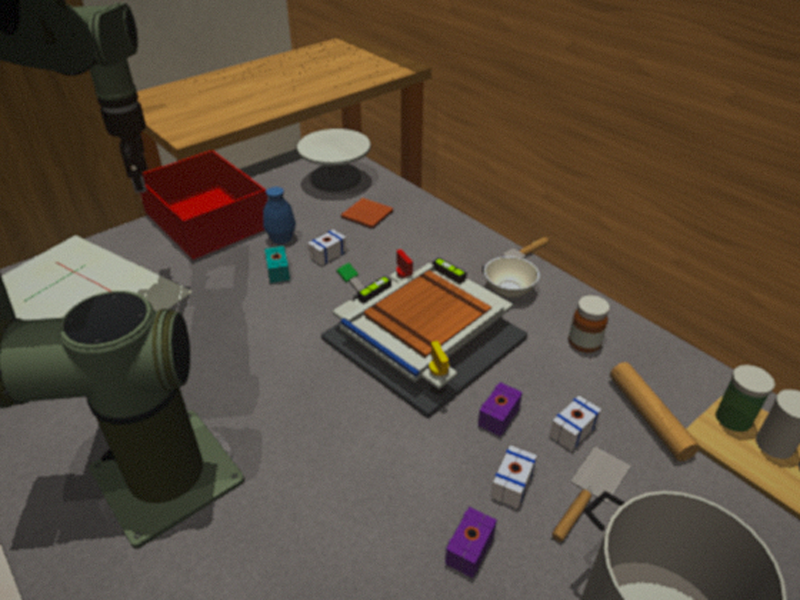

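```bash
cat >> h.py <<'E'
RNG={'red':((0,170,70),(6,255,255)),'yellow':((22,170,90),(30,255,255)),'green':((55,150,50),(75,255,255)),'vial':((31,150,90),(46,255,255)),'blue':((104,150,60),(118,255,255))}
def blobs(c,name,amin=12,roi=(225,135,375,270)):
    hsv=cv2.cvtColor(c['frame'],cv2.COLOR_RGB2HSV); m=cv2.inRange(hsv,*map(np.array,RNG[name]))
    z=np.zeros_like(m); a,b,d,e=roi; z[b:e,a:d]=m[b:e,a:d]
    n,l,s,cen=cv2.connectedComponentsWithStats(z)
    out=[]
    for i in range(1,n):
        if s[i,4]>=amin:
            pts=np.argwhere(l==i)[:,::-1].astype(np.float32); out.append((s[i,4],cen[i],cv2.minAreaRect(pts),pts))
    return sorted(out,key=lambda o:-o[0])
E
python3 - <<'E'
from h import *
c=cam('top');d=cam('side')
for n,z in (('red',.114),('yellow',.114),('green',.091),('vial',.082),('blue',.072)):
  for b in blobs(c,n): print('top',n,b[0],b[1].round(1),[np.round(x,1) for x in b[2]],'world',onz(c,*b[1],z).round(4))
  for b in blobs(d,n,roi=(220,170,380,285)): print('side',n,b[0],b[1].round(1),'world',onz(d,*b[1],z).round(4))
# white moulds: low sat bright
for cc,nm in((c,'top'),):
  hsv=cv2.cvtColor(cc['frame'],cv2.COLOR_RGB2HSV)
I=c['frame'][:,:,::-1]
big=cv2.resize(I[140:270,225:375],None,fx=5.3,fy=4.6,interpolation=cv2.INTER_CUBIC)[:, :800]
cv2.imwrite('pics/c1.png',cv2.resize(I[140:270,215:375],(736,598),interpolation=cv2.INTER_CUBIC))
cv2.imwrite('pics/c2.png',cv2.resize(d['frame'][170:290,220:375,::-1],(775,600),interpolation=cv2.INTER_CUBIC))
E
```

```text
top red 99 [253.4 176.4] [array([253.4, 176.3]), array([19.8,  5.1]), np.float64(11.3)] world [0.603  0.1012 0.114 ]
top red 46 [253.1 183.7] [array([253.2, 183.9]), array([11.4,  4.5]), np.float64(11.3)] world [0.5832 0.1015 0.114 ]
side red 55 [282.6 179.9] world [0.6009 0.0977 0.114 ]
side red 33 [280.5 190. ] world [0.5638 0.0633 0.114 ]
top yellow 42 [351.9 231. ] [array([352.1, 229.9]), array([20.6,  4.8]), np.float64(22.4)] world [ 0.4622 -0.154   0.114 ]
top yellow 19 [348.6 233.8] [array([349.1, 233.9]), array([10.8,  1.6]), np.float64(18.4)] world [ 0.4547 -0.1454  0.114 ]
side yellow 117 [308.  247.8] world [ 0.4619 -0.1635  0.114 ]
side yellow 48 [303.7 257.1] world [ 0.4319 -0.1804  0.114 ]
top green 141 [230.  217.2] [array([230.5, 217. ]), array([12., 11.]), np.float64(90.0)] world [0.4977 0.1609 0.091 ]
side green 95 [242.6 190.1] world [0.4967 0.1594 0.091 ]
top vial 121 [256.  212.9] [array([255.9, 211.1]), array([26.1,  5.9]), np.float64(85.9)] world [0.5123 0.0935 0.082 ]
top vial 74 [282.9 153. ] [array([281. , 152.9]), array([ 5.8, 16.5]), np.float64(84.3)] world [0.6802 0.0244 0.082 ]
top vial 52 [352.4 229.3] [array([352.4, 229.3]), array([18.8,  2.6]), np.float64(21.8)] world [ 0.4721 -0.1614  0.082 ]
top vial 39 [267.1 153.7] [array([267.5, 153.5]), array([7., 5.]), np.float64(0.0)] world [0.6773 0.0673 0.082 ]
top vial 25 [348.5 236.1] [array([348.2, 236.3]), array([9.5, 2.8]), np.float64(18.4)] world [ 0.4539 -0.1508  0.082 ]
side vial 52 [258.2 201.9] world [0.504  0.0937 0.082 ]
side vial 44 [318.8 189.1] world [0.6822 0.0245 0.082 ]
side vial 19 [307.4 182.6] world [0.6784 0.0709 0.082 ]
side vial 14 [269.1 195.2] world [0.5487 0.0979 0.082 ]
top blue 234 [305.1 248.6] [array([305. , 248.7]), array([ 3.1, 76.3]), np.float64(85.7)] world [ 0.4204 -0.0373  0.072 ]
side blue 165 [266.1 242.9] world [ 0.4198 -0.0476  0.072 ]
```

View pics/c1.png

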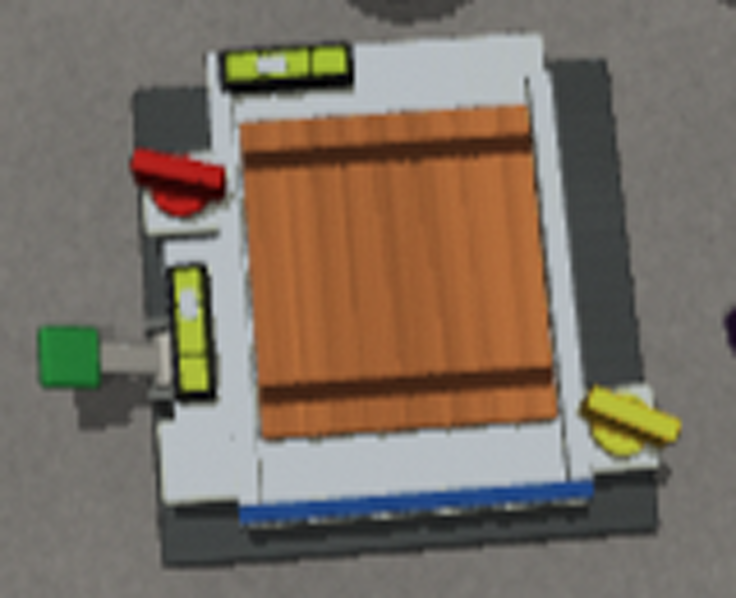

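```bash
cat >> h.py <<'E'
def tool():
    s=ctrl.read_state(); return s,np.array(s['tool_pos']),R.from_rotvec(s['eef_rot']).as_matrix()
def goto(p,yaw=None):
    """dp (tool axes) and turn deg for world TCP p and jaw axis yaw (deg, mod 180)"""
    s,t,M=tool(); dp=M.T@(np.array(p)-t)
    cur=np.degrees(np.arctan2(M[1,2],M[0,2])); tr=0
    if yaw is not None:
        tr=-((yaw-cur+90)%180-90)
    print('dp',dp.round(4),'turn',round(tr,1),'curyaw',round(cur,1),'q1,q6',np.round([s['qpos'][0],s['qpos'][5]],2))
def moulds(c,z=.044,roi=None):
    hsv=cv2.cvtColor(c['frame'],cv2.COLOR_RGB2HSV); m=cv2.inRange(hsv,(0,0,150),(180,60,255))|cv2.inRange(hsv,np.array((100,100,40)),np.array((125,255,255)))
    m=cv2.morphologyEx(m,cv2.MORPH_CLOSE,np.ones((5,5),np.uint8))
    if roi is not None: q=np.zeros_like(m); a,b,d,e=roi; q[b:e,a:d]=m[b:e,a:d]; m=q
    for k in cv2.findContours(m,cv2.RETR_EXTERNAL,cv2.CHAIN_APPROX_NONE)[0]:
        A=cv2.contourArea(k)
        if 250<A<900:
            # metric rectangle on the plane z
            P=np.array([onz(c,*q[0],z)[:2] for q in k],np.float32)*1000
            r=cv2.minAreaRect(P); (w,h),a=r[1],r[2]
            if w<h: a+=90
            print('mould? px',np.mean(k[:,0],0).round(0),'xy',np.round(r[0],1),'size',np.round(sorted((w,h)),1),'long-axis yaw',round((a+90)%180-90,1))
def bubbles(c):
    """offsets of bubble along vials from top view masks"""
    hsv=cv2.cvtColor(c['frame'],cv2.COLOR_RGB2HSV)
    return hsv
E
python3 - <<'E'
from h import *
c=cam('top'); s,t,M=tool(); print(M.round(3))
moulds(c)
for n,z in (('red',.114),('yellow',.114),('blue',.072)):
  b=blobs(c,n)
  pts=b[0][3] if n!='yellow' else np.vstack([b[0][3],[x for x in blobs(c,'vial') if abs(x[1][0]-352)<3][0][3]])
  P=np.array([onz(c,*p,z)[:2] for p in pts])*1000; P=P.astype(np.float32); print(n,[np.round(x,1) for x in cv2.minAreaRect(P)])
E
```

```text
[[-0.001 -0.907  0.421]
 [-0.001  0.421  0.907]
 [-1.     0.    -0.001]]
mould? px [428. 250.] xy [ 424.6 -372.4] size [59.1 79. ] long-axis yaw 24.3
mould? px [113. 208.] xy [523.5 488.8] size [75.3 91.9] long-axis yaw -89.0
mould? px [167. 195.] xy [569.2 339.5] size [54.4 78.9] long-axis yaw 6.0
mould? px [381. 114.] xy [ 817.4 -258. ] size [55.6 58.3] long-axis yaw -88.8
red [array([603.2, 101.2]), array([52. , 13.8]), np.float64(79.3)]
yellow [array([ 465. , -154.7]), array([52.4, 12.6]), np.float64(68.0)]
blue [array([420.3, -37.4]), array([  8.3, 201.3]), np.float64(5.1)]
```

>>> jog_arm --grip '[0.5,0.5,0.5,0.5,0.5,0.5,0.5,0.5]' --pt "0.0 -0.06 -0.027" --pt "0.0 -0.12 -0.054" --pt "0.02 -0.18 -0.082" --pt "0.03 -0.235 -0.107" --pt "0.04 -0.29 -0.133" --pt "0.05 -0.345 -0.158" --pt "0.06 -0.4 -0.183" --pt "0.06 -0.44 -0.2" --turn '[10,20,30,40,50,60,70,76]' --newtons 60

```text
time_s: 1.25
tool_pos: [0.5576, 0.1526, 0.1702]
eef_rot: [0.153, 1.567, -0.154]
contact_force: [1.4, 0.8, 0.4]
gripper_width: 0.0425
```

```bash
python3 - <<'E'
from h import *
s,t,M=tool(); print(t.round(4),s['gripper_width'],s['contact_force'])
goto((.602,.1,.13),-10.7)
E
```

```text
[0.5576 0.1526 0.1702] 0.04252154970492107 [1.40030383 0.78250298 0.4112507 ]
dp [ 0.0402 -0.0429  0.0538] turn -0.5 curyaw -11.2 q1,q6 [0.12 0.31]
```

>>> jog_arm --grip '[0.45,0.45,0.45,0.45,0.45,0.45,0.45,0.45]' --pt "0.02 -0.03 0.036" --pt "0.03 -0.043 0.054" --pt "0.035 -0.043 0.054" --pt "0.035 -0.043 0.054" --pt "0.035 -0.043 0.054" --pt "0.035 -0.043 0.054" --pt "0.035 -0.043 0.054" --pt "0.035 -0.043 0.054" --turn '[0,0,0,0,0,0,0,0]'

```text
time_s: 2.25
tool_pos: [0.6019, 0.1025, 0.1366]
eef_rot: [0.149, 1.565, -0.149]
contact_force: [-0.0, -0.6, 0.0]
gripper_width: 0.0384
```

```bash
python3 - <<'E'
from h import *
goto((.602,.1,.086),-10.7)
c=cam('top');d=cam('side')
a=cv2.resize(c['frame'][130:230,210:310,::-1],(400,400),interpolation=cv2.INTER_CUBIC)
b=cv2.resize(d['frame'][130:230,230:330,::-1],(400,400),interpolation=cv2.INTER_CUBIC)
cv2.imwrite('pics/g1.png',np.hstack([a,b]))
E
```

```text
dp [ 0.0506 -0.0025  0.0005] turn -0.2 curyaw -10.9 q1,q6 [0.03 0.22]
```

View pics/g1.png

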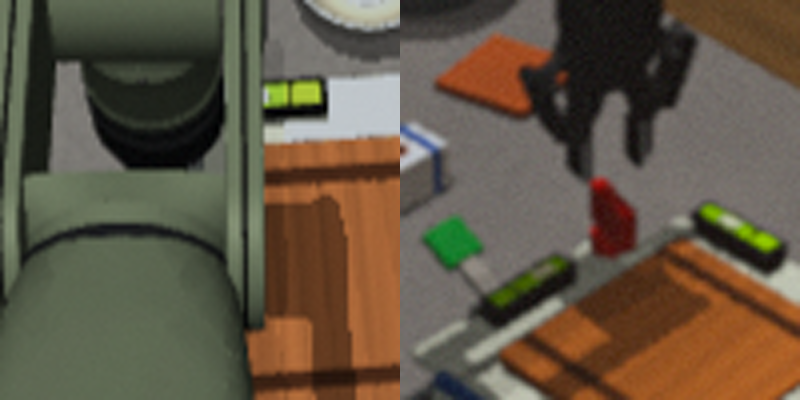

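>>> jog_arm --grip '[0.45,0.45,0.45,0.45,0.1,0.1,0.1,0.1]' --pt "0.02 -0.002 0" --pt "0.035 -0.002 0" --pt "0.045 -0.002 0" --pt "0.05 -0.002 0" --pt "0.05 -0.002 0" --pt "0.05 -0.002 0" --pt "0.05 -0.002 0" --pt "0.05 -0.002 0" --turn '[0,0,0,0,0,0,0,0]' --newtons 60

```text
time_s: 3.35
tool_pos: [0.6042, 0.0999, 0.0868]
eef_rot: [0.15, 1.56, -0.15]
contact_force: [6.8, -1.3, -6.1]
gripper_width: 0.0134
```

>>> jog_arm --grip '[0.1,0.1,0.1,0.1,0.1,0.1,0.1,0.1]' --pt "0 0 0.002" --pt "0 0 0.003" --pt "0 0 0.003" --pt "0 0 0.003" --pt "0 0 0.003" --pt "0 0 0.003" --pt "0 0 0.003" --pt "0 0 0.003" --turn '[-5,-15,-25,-35,-45,-55,-60,-60]'

```text
time_s: 4.35
tool_pos: [0.6048, 0.1002, 0.0868]
eef_rot: [-0.668, 1.464, 0.669]
contact_force: [-0.5, 2.0, -1.3]
gripper_width: 0.0129
```

```bash
python3 - <<'E'
from h import *
goto((.604,.1,.086))
d=cam('side')
b=cv2.resize(d['frame'][150:220,230:330,::-1],(800,560),interpolation=cv2.INTER_CUBIC)
cv2.imwrite('pics/g2.png',b)
E
```

```text
dp [ 0.0008  0.0005 -0.0007] turn 0 curyaw 49.0 q1,q6 [ 0.02 -0.83]
```

View pics/g2.png

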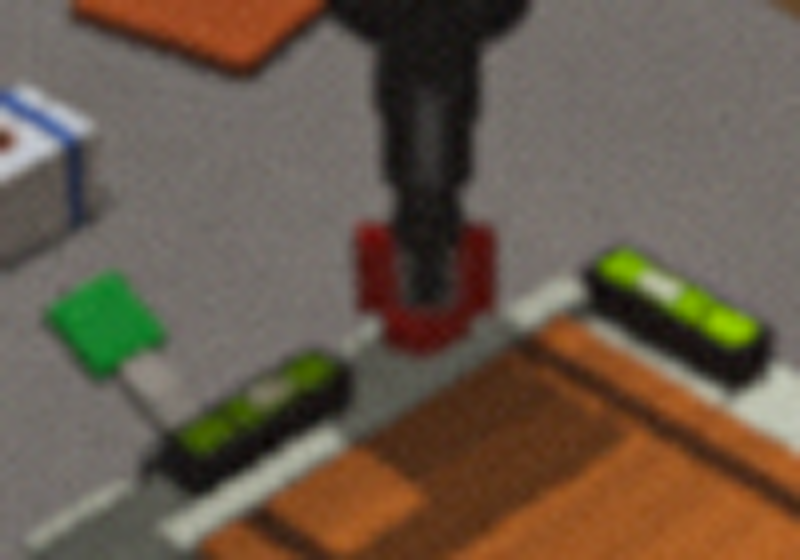

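```bash
cat >> h.py <<'E'
YAW=np.radians(5.1); EX=np.array([np.cos(YAW),np.sin(YAW)]); EY=np.array([-EX[1],EX[0]])
def bub(c,view):
    """bubble minus vial middle, mm along stand x (far), y (near)"""
    I=cv2.resize(c['frame'],None,fx=4,fy=4,interpolation=cv2.INTER_CUBIC)
    hsv=cv2.cvtColor(I,cv2.COLOR_RGB2HSV); g=cv2.inRange(hsv,(28,130,50),(50,255,255))
    v,u=np.mgrid[0:I.shape[0],0:I.shape[1]]; u=(u+.5)/4-.5; v=(v+.5)/4-.5
    f,cx,cy=K(c); T=np.array(c['T']); D=np.stack([(u-cx)/f,-(v-cy)/f,-np.ones_like(u)],-1)@T[:3,:3].T
    X=T[:3,3]+D*((.082-T[2,3])/D[...,2])[...,None]
    for nm,cen,a,b in (('far',(.513,.0945),EX,EY),('near',(.680,.0420),EY,EX)):
        p=(X[...,:2]-np.array(cen))*1000; s=p@a; t=p@b
        G=(abs(s)<50)&(abs(t)<16)&(g>0)
        if G.sum()<50: print(view,nm,'not seen'); continue
        tm=np.median(t[G]); st=(abs(s)<50)&(abs(t-tm)<2.5)
        bins=np.arange(-48,49,2.); h=[]
        sat=hsv[...,1].astype(float); val=hsv[...,2].astype(float)
        h=[(sat[st&(s>=q)&(s<q+2)].mean(),val[st&(s>=q)&(s<q+2)].mean()) for q in bins]
        h=np.array(h); lo,hi=np.percentile(s[G],[0.5,99.5])
        inn=(bins+1>lo)&(bins+1<hi); w=np.clip(150-h[:,0],0,None)*(h[:,1]>.75*np.median(h[inn,1]))*inn
        print(view,nm,'ends',lo.round(1),hi.round(1),'t',tm.round(1),'bubble-mid',((w*(bins+1)).sum()/w.sum()-(lo+hi)/2).round(1) if w.sum() else None)
        print('   sat',' '.join('%d'%x for x in h[inn,0]))
E
python3 - <<'E'
from h import *
bub(cam('side'),'side'); 
class A: pass
d=dict(cam('top')); d['frame']=cv2.cvtColor(cv2.imread('pics/top0.png'),cv2.COLOR_BGR2RGB); bub(d,'top0')
d=dict(cam('side')); d['frame']=cv2.cvtColor(cv2.imread('pics/side0.png'),cv2.COLOR_BGR2RGB); bub(d,'side0')
E
```

```text
side far ends -30.4 40.6 t -1.2 bubble-mid 7.0
   sat 219 243 239 230 240 251 249 247 244 218 209 233 242 239 218 175 131 99 83 74 72 69 68 74 96 135 173 207 242 254 250 251 254 238 193
side near ends -38.3 36.7 t -1.3 bubble-mid 10.0
   sat 229 251 255 255 255 255 254 255 255 255 255 255 254 255 255 255 252 225 162 97 66 51 44 41 42 46 60 94 141 200 244 254 255 255 254 253 224
top0 far ends -32.4 40.2 t -1.3 bubble-mid 15.0
   sat 171 178 177 177 178 177 177 177 176 177 177 177 177 177 177 178 177 177 182 175 119 40 16 17 18 16 15 16 14 55 123 171 183 180 180 182
top0 near ends -37.1 35.3 t -1.7 bubble-mid 8.9
   sat 157 181 184 184 184 183 183 183 183 183 183 184 183 183 183 184 187 173 104 21 20 15 15 15 16 19 23 104 169 185 183 183 183 182 183 184 158
side0 far ends -33.0 42.2 t -1.1 bubble-mid 16.2
   sat 170 225 252 255 255 255 255 255 255 255 255 255 255 255 255 255 255 255 254 255 251 207 140 82 45 23 16 10 10 21 48 91 151 214 249 255 246 196
side0 near ends -37.2 38.7 t -0.3 bubble-mid 10.0
   sat 157 216 249 255 255 255 255 255 255 255 255 254 255 255 255 255 255 251 210 144 86 44 23 17 17 18 29 53 96 165 230 253 255 255 255 254 240 194
```

>>> jog_arm --grip '[0.1,0.1,0.1,0.1,0.1,0.1,0.1,0.1]' --pt "0 0 0" --pt "0 0 0" --pt "0 0 0" --pt "0 0 0" --pt "0 0 0" --pt "0 0 0" --pt "0 0 0" --pt "0 0 0" --turn '[-10,-20,-30,-40,-50,-50,-50,-50]'

```text
time_s: 5.55
tool_pos: [0.605, 0.1007, 0.0868]
eef_rot: [-1.323, 1.129, 1.323]
contact_force: [1.2, 4.6, 0.5]
gripper_width: 0.0129
```

```bash
python3 - <<'E'
from h import *
bub(cam('side'),'side'); goto((.604,.1,.086))
E
```

```text
side far ends -30.5 40.0 t -1.8 bubble-mid -0.7
   sat 197 229 245 251 252 252 249 244 232 221 189 143 112 85 71 69 74 76 76 79 81 107 143 186 210 225 233 234 241 243 239 244 250 236 183
side near ends -39.1 35.9 t -2.2 bubble-mid 10.0
   sat 189 240 254 255 255 255 255 254 255 255 255 255 255 255 255 255 255 249 209 143 83 53 44 45 49 51 52 67 114 174 226 251 255 255 255 254 236 180
dp [ 0.0008  0.0011 -0.0005] turn 0 curyaw 98.9 q1,q6 [ 0.02 -1.7 ]
```

>>> jog_arm --grip '[0.45,0.45,0.45,0.45,0.45,0.45,0.45,0.45]' --pt "0 0 0" --pt "0 0 0" --pt "0 0 0" --pt "-0.03 0 0" --pt "-0.06 0 0" --pt "-0.065 0.03 -0.04" --pt "-0.065 0.06 -0.078" --pt "-0.065 0.09 -0.116" --turn '[0,0,0,0,10,20,30,40]'

```text
time_s: 6.6
tool_pos: [0.5332, -0.0304, 0.1516]
eef_rot: [-0.8, 1.419, 0.798]
contact_force: [-0.4, -0.8, -0.7]
gripper_width: 0.0384
```

```bash
python3 - <<'E'
from h import *
goto((.465,-.155,.145),-22)
E
```

```text
dp [ 0.0067 -0.0063 -0.1419] turn 80.8 curyaw 58.8 q1,q6 [-0.22 -1.24]
```

>>> jog_arm --grip '[0.45,0.45,0.45,0.45,0.45,0.45,0.45,0.45]' --pt "0 -0.002 -0.04" --pt "0 -0.004 -0.08" --pt "0 -0.006 -0.12" --pt "0 -0.006 -0.142" --pt "0 -0.006 -0.142" --pt "0.0 -0.006 -0.142" --pt "0.0 -0.006 -0.142" --pt "0.0 -0.006 -0.142" --turn '[10,20,30,40,50,60,70,80.5]'

```text
time_s: 7.6
tool_pos: [0.4659, -0.1542, 0.1514]
eef_rot: [0.298, 1.55, -0.299]
contact_force: [-0.1, 0.4, 0.1]
gripper_width: 0.0385
```

```bash
python3 - <<'E'
from h import *
goto((.465,-.155,.086),-22)
d=cam('side');bub(d,'side')
cv2.imwrite('pics/g3.png',cv2.resize(d['frame'][170:270,250:370,::-1],(720,600),interpolation=cv2.INTER_CUBIC))
E
```

```text
dp [ 0.0654 -0.001  -0.0006] turn 0.2 curyaw -21.8 q1,q6 [-0.5  -0.12]
side far ends -33.2 42.0 t -2.8 bubble-mid -0.0
   sat 161 222 248 254 255 255 255 255 255 255 255 254 236 170 111 71 42 24 29 36 41 44 50 93 140 195 238 253 255 255 255 255 255 255 255 255 242 191
side near not seen
```

View pics/g3.png

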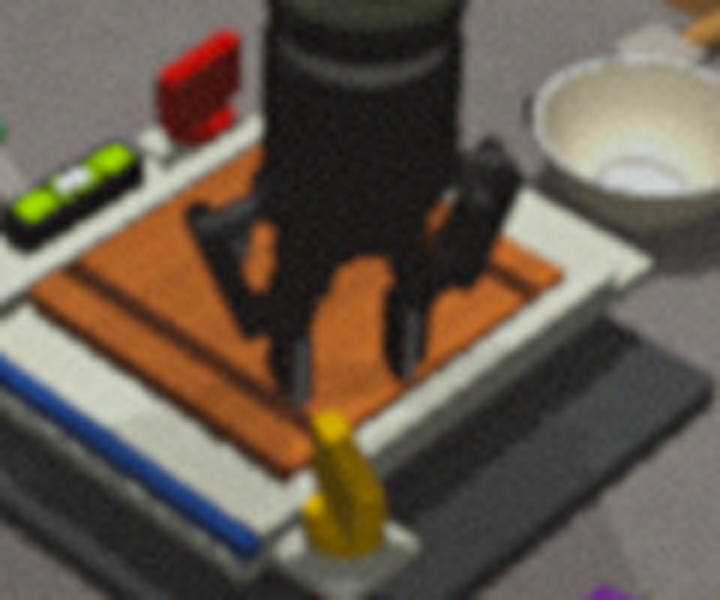

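>>> jog_arm --grip '[0.45,0.45,0.45,0.45,0.45,0.1,0.1,0.1]' --pt "0.02 0 0" --pt "0.04 0 0" --pt "0.055 0 0" --pt "0.065 0 0" --pt "0.065 0 0" --pt "0.065 0 0" --pt "0.065 0 0" --pt "0.065 0 0" --turn '[0,0,0,0,0,0,0,0]'

```text
time_s: 8.65
tool_pos: [0.4678, -0.1546, 0.0873]
eef_rot: [0.292, 1.547, -0.294]
contact_force: [5.5, -2.1, -1.7]
gripper_width: 0.0127
```

>>> jog_arm --grip '[0.1,0.1,0.1,0.1,0.1,0.1,0.1,0.1]' --pt "0 0 0" --pt "0 0 0" --pt "0 0 0" --pt "0 0 0" --pt "0 0 0" --pt "0 0 0" --pt "0 0 0" --pt "0 0 0" --turn '[0,5,15,25,35,45,55,65]'

```text
time_s: 9.65
tool_pos: [0.4693, -0.1567, 0.0874]
eef_rot: [1.166, 1.226, -1.164]
contact_force: [9.5, -8.2, -8.2]
gripper_width: 0.0125
```

```bash
python3 - <<'E'
from h import *
goto((.465,-.155,.086))
bub(cam('side'),'side');bub(cam('top'),'top')
E
```

```text
dp [ 0.0013 -0.0043 -0.0019] turn 0 curyaw -86.7 q1,q6 [-0.5   1.02]
side far ends -33.3 42.0 t -2.4 bubble-mid 0.0
   sat 179 229 248 254 255 255 255 255 255 255 255 254 230 164 104 63 28 16 22 33 33 38 45 81 132 190 230 253 255 255 255 255 255 255 255 255 240 185
side near not seen
top far ends -32.3 40.2 t -1.2 bubble-mid -0.1
   sat 168 177 176 177 176 176 176 178 177 178 182 178 153 66 13 20 19 17 17 17 20 15 82 165 187 179 178 178 178 178 178 177 178 179 178 183
top near ends -37.0 35.4 t -1.9 bubble-mid -0.1
   sat 155 183 184 183 183 183 183 184 183 183 184 185 179 139 61 17 18 16 15 15 16 20 37 159 193 183 184 182 183 183 182 183 182 182 183 185 163
```

>>> jog_arm --grip '[0.45,0.45,0.45,0.45,0.45,0.2,0.0,0.0]' --pt "0 0 0" --pt "0 0 0" --pt "0 0 0" --pt "-0.04 0 0" --pt "-0.06 0 0" --pt "-0.07 0.01 -0.05" --pt "-0.07 0.02 -0.11" --pt "-0.07 0.03 -0.17" --turn '[0,0,0,0,0,0,0,0]'

```text
time_s: 10.75
tool_pos: [0.4854, 0.0192, 0.1567]
eef_rot: [1.164, 1.237, -1.163]
contact_force: [1.1, 0.6, -0.5]
gripper_width: 0.0001
```

```bash
python3 - <<'E'
from h import *
goto((.497,.164,.12))
bub(cam('side'),'side');bub(cam('top'),'top')
E
```

```text
dp [ 0.0367  0.0205 -0.1438] turn 0 curyaw -86.5 q1,q6 [-0.14  1.37]
side far ends -33.3 27.1 t -2.3 bubble-mid 7.3
   sat 173 231 253 255 254 255 255 255 255 255 255 254 234 166 102 60 31 18 25 35 35 41 51 87 136 188 230 241 209 153 97
side near ends -38.8 36.6 t -2.1 bubble-mid 0.9
   sat 225 251 255 255 255 255 254 255 255 255 255 241 191 137 90 55 35 25 26 28 28 28 54 101 164 223 249 255 255 255 255 255 255 255 254 239 196
top far ends -32.6 -12.0 t -5.0 bubble-mid None
   sat 173 177 178 178 178 178 178 177 174 167
top near ends -37.0 34.8 t -1.5 bubble-mid 0.2
   sat 182 184 183 183 183 183 184 183 183 184 185 179 142 59 16 18 15 17 16 16 20 32 155 194 184 186 184 184 183 182 183 183 181 176 159
```

>>> jog_arm --grip '[0,0,0,0,0,0,0,0]' --pt "0.0 0.007 -0.05" --pt "0.01 0.014 -0.1" --pt "0.02 0.02 -0.144" --pt "0.035 0.02 -0.144" --pt "0.05 0.02 -0.144" --pt "0.06 0.02 -0.144" --pt "0.068 0.02 -0.144" --pt "0.076 0.02 -0.146" --turn '[0,0,0,0,0,0,0,0]'

```text
time_s: 11.85
tool_pos: [0.4971, 0.1644, 0.0816]
eef_rot: [1.166, 1.238, -1.163]
contact_force: [-4.5, 2.8, 12.2]
gripper_width: -0.0004
```

>>> jog_arm --grip '[0,0,0,0,0,0,0,0]' --pt "0.008 0 -0.002" --pt "0.014 0 -0.004" --pt "0.019 0 -0.004" --pt "0.023 0 -0.004" --pt "0.023 0 -0.004" --pt "0.023 0 -0.004" --pt "0.023 0 -0.004" --pt "0.023 0 -0.004" --turn '[0,0,0,0,0,0,0,0]'

```text
time_s: 12.85
tool_pos: [0.4962, 0.1679, 0.0591]
eef_rot: [1.162, 1.238, -1.164]
contact_force: [-6.1, -2.4, 13.2]
gripper_width: -0.0003
```

```bash
python3 - <<'E'
from h import *
d=cam('side')
for b in blobs(d,'green',roi=(220,160,380,285)): print(b[0],b[1],onz(d,*b[1],.091),onz(d,*b[1],.058))
cv2.imwrite('pics/g4.png',cv2.resize(d['frame'][150:230,200:310,::-1],(770,560),interpolation=cv2.INTER_CUBIC))
E
```

```text
14 [239.85714286 199.57142857] [0.46339328 0.1278757  0.091     ] [0.4867066  0.16291358 0.058     ]
```

View pics/g4.png

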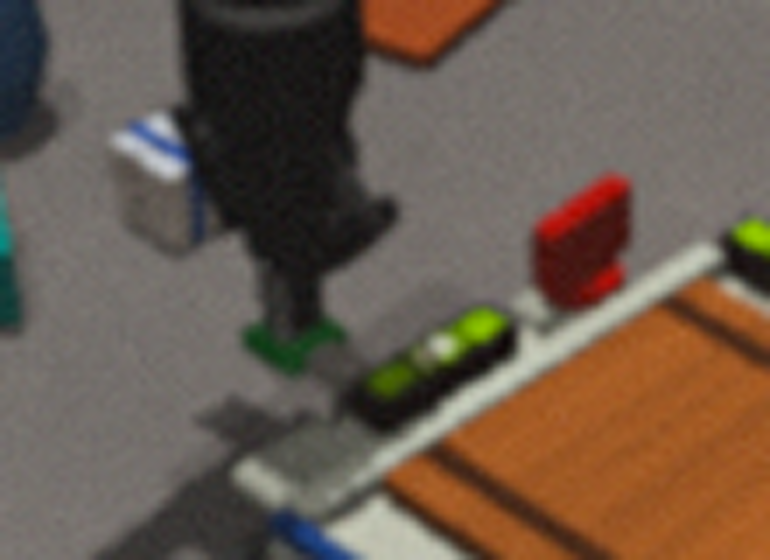

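>>> jog_arm --grip '[0,0,0,0,0,0,0,0]' --pt "0.004 0 0" --pt "0.006 0 0" --pt "0.006 0 0" --pt "0.006 0 0" --pt "-0.03 0 0" --pt "-0.06 0 0" --pt "-0.08 0 0.03" --pt "-0.08 0 0.08" --turn '[0,0,0,0,0,0,0,0]'

```text
time_s: 13.9
tool_pos: [0.5029, 0.0884, 0.1394]
eef_rot: [1.163, 1.235, -1.157]
contact_force: [-0.1, -1.1, -0.4]
gripper_width: -0.0002
```

```bash
python3 - <<'E'
from h import *
d=cam('side')
for b in blobs(d,'green',roi=(220,160,380,285)): print(b[0],b[1],onz(d,*b[1],.091),onz(d,*b[1],.058))
bub(d,'side')
c=cam('top'); hsv=cv2.cvtColor(c['frame'],cv2.COLOR_RGB2HSV); m=cv2.inRange(hsv,(5,120,60),(16,255,255)); z=m*0; z[150:255,262:345]=m[150:255,262:345]
P=np.argwhere(z>0)[:,::-1]; W=np.array([onz(c,*p,.076)[:2] for p in P])
o=np.array([.4203,-.0374])
q=(W-o)*1000; sx=q@EX; sy=q@EY; print('board x range',np.percentile(sx,[.5,99.5]),'y',np.percentile(sy,[.5,99.5]))
E
```

```text
66 [240.89393939 197.43939394] [0.47168533 0.13405463 0.091     ] [0.49533431 0.16934263 0.058     ]
side far ends -30.5 41.8 t -1.7 bubble-mid -0.6
   sat 207 219 233 247 251 254 255 255 254 241 200 148 108 78 55 45 47 47 51 54 62 88 129 184 230 251 255 255 255 255 255 255 255 255 238 177
side near ends -38.5 36.7 t -2.2 bubble-mid 0.7
   sat 224 250 255 255 255 255 255 255 255 255 254 238 188 137 93 57 35 22 21 25 28 29 53 102 169 227 252 255 255 255 255 255 255 255 254 245 201
board x range [ 42.97737126 229.28973406] y [-84.60276153  81.7182894 ]
```

```bash
python3 - <<'E'
from h import *
goto((.558,-.0266,.085)); s,t,M=tool(); print('EX in tool',M.T@np.r_[EX,0])
E
```

```text
dp [0.0529 0.0497 0.1143] turn 0 curyaw -86.7 q1,q6 [-0.    1.51]
EX in tool [ 0.001055    0.99951044 -0.03126911]
```

>>> jog_arm --grip '[0,0,0,0,0,0,0,0]' --pt "0.0 0.025 0.06" --pt "0.01 0.05 0.114" --pt "0.03 0.05 0.114" --pt "0.05 0.05 0.114" --pt "0.058 0.05 0.114" --pt "0.062 0.05 0.114" --pt "0.064 0.05 0.114" --pt "0.064 0.05 0.114" --turn '[0,0,0,0,0,0,0,0]'

```text
time_s: 15.0
tool_pos: [0.5594, -0.0218, 0.076]
eef_rot: [1.163, 1.236, -1.161]
contact_force: [-2.4, -0.2, 9.3]
gripper_width: 0.0002
```

>>> jog_arm --grip '[0,0,0,0,0,0,0,0]' --pt "0.002 0 0" --pt "0.002 -0.004 0" --pt "0.002 -0.01 0" --pt "0.002 -0.016 0.001" --pt "0.002 -0.022 0.001" --pt "0.002 -0.028 0.001" --pt "0.002 -0.034 0.001" --pt "0.002 -0.039 0.001" --turn '[0,0,0,0,0,0,0,0]'

```text
time_s: 16.0
tool_pos: [0.5251, -0.0259, 0.076]
eef_rot: [1.167, 1.226, -1.154]
contact_force: [3.5, 1.3, 10.4]
gripper_width: -0.0
```

>>> jog_arm --grip '[0,0,0,0,0,0,0,0]' --pt "0 -0.002 0" --pt "0 -0.004 0" --pt "0 -0.006 0" --pt "0 -0.008 0" --pt "0 -0.008 0" --pt "0 -0.008 0" --pt "0 -0.008 0" --pt "0 -0.008 0" --turn '[0,0,0,0,0,0,0,0]'

```text
time_s: 17.0
tool_pos: [0.5174, -0.0265, 0.076]
eef_rot: [1.167, 1.226, -1.154]
contact_force: [4.3, 0.1, 10.0]
gripper_width: -0.0002
```

>>> jog_arm --grip '[0,0,0,0,0,0,0,0]' --pt "0.001 -0.002 0" --pt "0.001 -0.004 0" --pt "0.001 -0.006 0" --pt "0.001 -0.008 0" --pt "0.001 -0.01 0" --pt "0.001 -0.012 0" --pt "0.001 -0.012 0" --pt "0.001 -0.012 0" --turn '[0,0,0,0,0,0,0,0]'

```text
time_s: 18.0
tool_pos: [0.507, -0.0276, 0.076]
eef_rot: [1.168, 1.223, -1.152]
contact_force: [5.4, 0.0, 12.7]
gripper_width: -0.0001
```

```bash
cat >> h.py <<'E'
def board(c):
    hsv=cv2.cvtColor(c['frame'],cv2.COLOR_RGB2HSV); m=cv2.inRange(hsv,(5,120,50),(16,255,255)); z=m*0; z[150:255,262:345]=m[150:255,262:345]
    P=np.argwhere(z>0)[:,::-1]; W=np.array([onz(c,*p,.076)[:2] for p in P]); q=(W-np.array([.4203,-.0374]))*1000; sx=q@EX; sy=q@EY
    print('board x',np.percentile(sx,[.5,99.5]).round(1),'y',np.percentile(sy,[.5,99.5]).round(1))
    for k in (-60,-30,0,30,60):
        w=abs(sy-k)<6
        if w.any(): print(k,sx[w].min().round(1),sx[w].max().round(1),end=' | ')
E
python3 - <<'E'
from h import *
c=cam('top'); board(c)
cv2.imwrite('pics/b1.png',cv2.resize(c['frame'][140:270,215:375,::-1],(736,598),interpolation=cv2.INTER_CUBIC))
E
```

```text
board x [ 11.6 193.2] y [-85.8  83.1]
-60 61.3 88.3 | -30 46.6 81.7 | 0 59.6 71.2 | 30 67.2 155.3 | 60 74.9 193.8 |
```

View pics/b1.png

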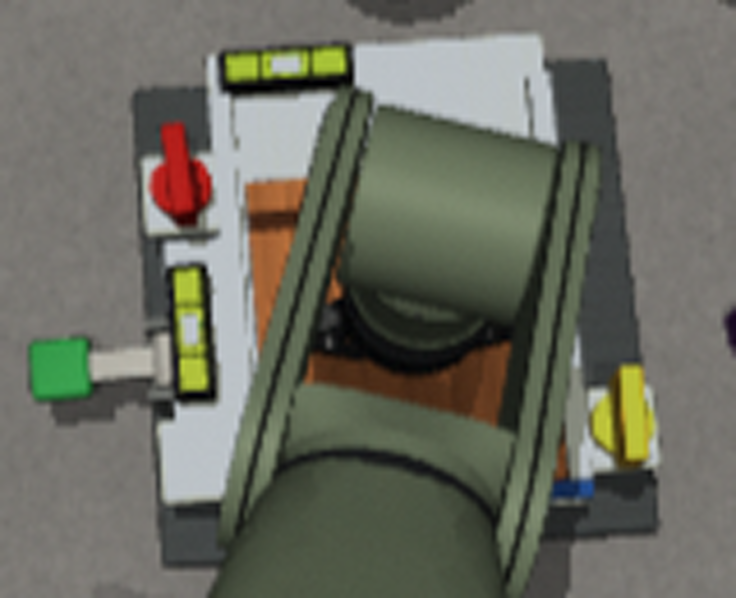

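>>> jog_arm --grip '[0,0,0.9,0.9,0.9,0.9,0.9,0.9]' --pt "-0.04 0 0" --pt "-0.08 0 0" --pt "-0.1 0 -0.06" --pt "-0.1 0 -0.12" --pt "-0.1 0.0 -0.18" --pt "-0.1 0.0 -0.24" --pt "-0.1 0.0 -0.25" --pt "-0.1 0.0 -0.25" --turn '[0,0,0,0,0,0,0,0]'

```text
time_s: 19.05
tool_pos: [0.4835, 0.2235, 0.1706]
eef_rot: [1.161, 1.238, -1.161]
contact_force: [0.4, -0.9, 0.5]
gripper_width: 0.0767
```

```bash
python3 - <<'E'
from h import *
c=cam('top'); board(c); print(); d=cam('side'); bub(d,'side'); moulds(c); print('side');moulds(d)
b=blobs(c,'blue'); print(b[0][1],b[0][2])
a=cv2.resize(c['frame'][225:265,255:345,::-1],(720,320),interpolation=cv2.INTER_CUBIC)
e=cv2.resize(d['frame'][215:250,225:315,::-1],(720,280),interpolation=cv2.INTER_CUBIC)
cv2.imwrite('pics/b2.png',np.vstack([a,e]))
E
```

```text
board x [  7.7 193.1] y [-86.4  82.1]
-60 7.1 194.1 | -30 6.8 193.4 | 0 6.9 192.8 | 30 8.5 194.1 | 60 8.0 193.8 | 
side far ends -33.1 42.2 t -1.9 bubble-mid 0.1
   sat 161 223 250 254 255 255 255 255 255 255 255 254 232 165 106 61 31 20 21 29 30 34 42 77 116 174 228 252 255 255 255 255 255 255 255 254 241 190
side near ends -38.5 36.6 t -2.0 bubble-mid 0.7
   sat 217 249 255 255 255 255 255 255 255 254 252 235 189 136 90 58 35 22 21 26 25 31 56 103 166 220 251 255 255 255 255 255 255 255 254 241 197
mould? px [428. 250.] xy [ 425.1 -372.3] size [59.1 80.1] long-axis yaw 24.4
mould? px [113. 208.] xy [524.2 487.4] size [79.8 92.1] long-axis yaw -85.4
mould? px [381. 114.] xy [ 816.6 -257.8] size [57.6 57.9] long-axis yaw 24.0
side
mould? px [448. 382.] xy [ 482.4 -585.5] size [118.5 201.2] long-axis yaw 29.5
mould? px [360. 328.] xy [ 428.2 -377.9] size [47.6 79.9] long-axis yaw 24.2
mould? px [403. 290.] xy [ 592.2 -370.9] size [47.7 79.1] long-axis yaw 4.9
mould? px [527. 265.] xy [ 904.3 -521.9] size [60.3 64. ] long-axis yaw -40.0
mould? px [358. 189.] xy [812.7 -23.4] size [115.  127.9] long-axis yaw -2.4
mould? px [194. 150.] xy [547.3 520.2] size [ 69.4 260.9] long-axis yaw 59.0
mould? px [243. 101.] xy [917.2 711.2] size [105.7 209. ] long-axis yaw 54.4
[305.23938224 248.35907336] ((304.9952392578125, 248.4403839111328), (3.5885353088378906, 76.3161849975586), 85.42607879638672)
```

View pics/b2.png

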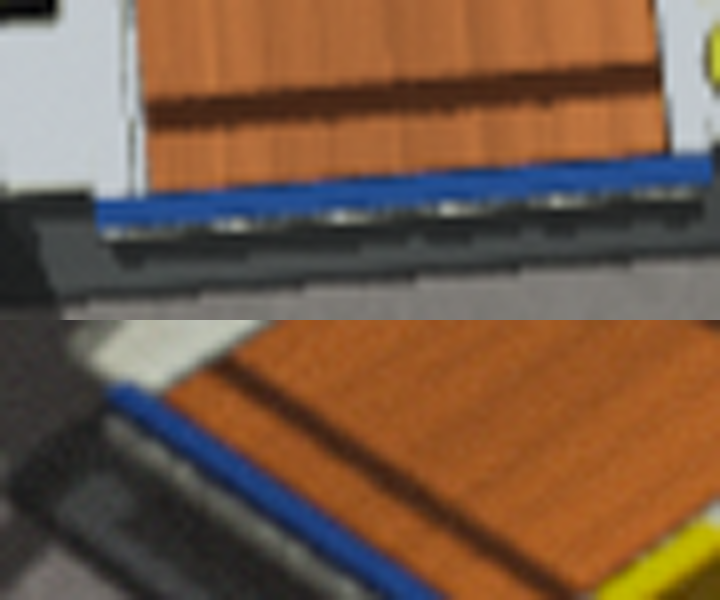

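```bash
python3 - <<'E'
from h import *
d=dict(cam('side')); d['frame']=cv2.cvtColor(cv2.imread('pics/side0.png'),cv2.COLOR_BGR2RGB); moulds(d,roi=(190,140,260,210)); 
c=cam('top'); hsv=cv2.cvtColor(c['frame'],cv2.COLOR_RGB2HSV)
cv2.imwrite('pics/m1.png',np.hstack([cv2.resize(c['frame'][170:260,110:210,::-1],(400,360),interpolation=cv2.INTER_CUBIC),cv2.resize(c['frame'][165:265,390:490,::-1],(360,360),interpolation=cv2.INTER_CUBIC)]))
goto((.569,.3435,.12),96); goto((.569,.3435,.02),96)
E
```

```text
mould? px [196. 154.] xy [537.7 486.9] size [ 52.3 195. ] long-axis yaw 58.6
dp [ 0.0502  0.0923 -0.1167] turn -2.5 curyaw -86.5 q1,q6 [0.27 1.78]
dp [ 0.1502  0.0923 -0.1167] turn -2.5 curyaw -86.5 q1,q6 [0.27 1.78]
```

View pics/m1.png

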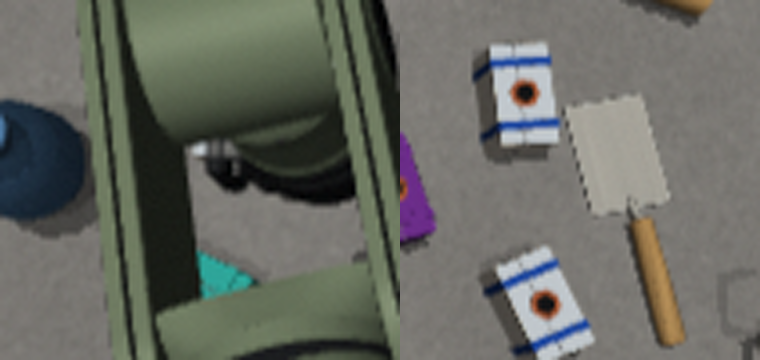

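>>> jog_arm --grip '[0.85,0.85,0.85,0.85,0.85,0.85,0.85,0.85]' --pt "0.0 0.03 -0.04" --pt "0.0 0.06 -0.08" --pt "0.02 0.092 -0.117" --pt "0.05 0.092 -0.117" --pt "0.09 0.092 -0.117" --pt "0.13 0.092 -0.117" --pt "0.155 0.092 -0.117" --pt "0.158 0.092 -0.117" --turn '[-1,-2,-2.5,-2.5,-2.5,-2.5,-2.5,-2.5]' --newtons 40

```text
time_s: 20.25
tool_pos: [0.5666, 0.343, 0.0094]
eef_rot: [1.128, 1.259, -1.137]
contact_force: [-0.3, -0.3, 0.1]
gripper_width: 0.0723
```

>>> jog_arm --grip '[0.3,0.3,0.3,0.3,0.3,0.3,0.3,0.3]' --pt "0 0 0" --pt "0 0 0" --pt "0 0 0" --pt "0 0 0" --pt "-0.02 0 0" --pt "-0.06 0 0" --pt "-0.1 0 0" --pt "-0.13 0 0" --turn '[0,0,0,0,0,0,0,0]'

```text
time_s: 21.25
tool_pos: [0.568, 0.3459, 0.1448]
eef_rot: [1.131, 1.258, -1.129]
contact_force: [1.2, 0.1, -2.2]
gripper_width: 0.0454
```

```bash
python3 - <<'E'
from h import *
C=np.array([.520,-.0305]); p=C+.045*EX+.048*EY; print(p)
goto((*p,.15),95.1); goto((*p,.0895),95.1)
d=cam('side')
cv2.imwrite('pics/m2.png',cv2.resize(d['frame'][100:220,180:320,::-1],(700,600),interpolation=cv2.INTER_CUBIC))
E
```

```text
[0.56055492 0.02131021]
dp [-0.0055 -0.0419  0.322 ] turn 1.0 curyaw -83.9 q1,q6 [0.42 1.88]
dp [ 0.055  -0.0419  0.322 ] turn 1.0 curyaw -83.9 q1,q6 [0.42 1.88]
```

View pics/m2.png

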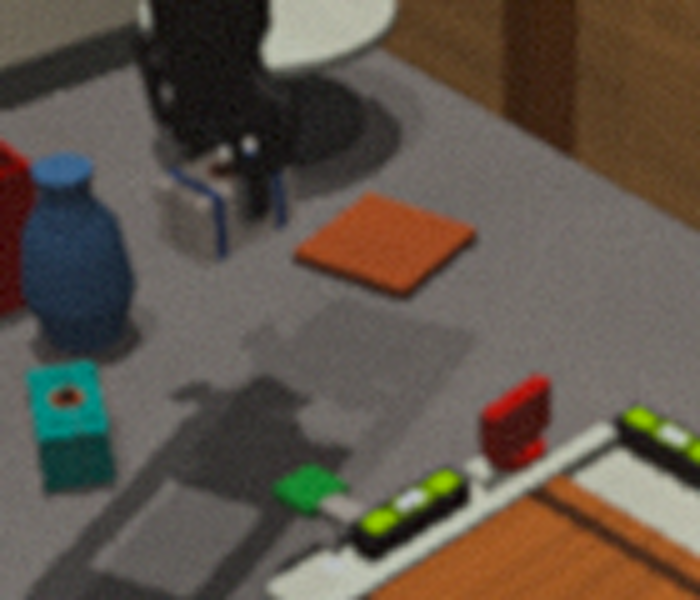

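>>> jog_arm --grip '[0.3,0.3,0.3,0.3,0.3,0.3,0.3,0.3]' --pt "-0.006 -0.008 0.05" --pt "-0.006 -0.015 0.105" --pt "-0.006 -0.02 0.16" --pt "-0.006 -0.028 0.215" --pt "-0.006 -0.036 0.27" --pt "-0.006 -0.042 0.31" --pt "-0.006 -0.042 0.322" --pt "0.0 -0.042 0.322" --turn '[0,1,1,1,1,1,1,1]'

```text
time_s: 22.3
tool_pos: [0.5607, 0.0207, 0.1423]
eef_rot: [1.145, 1.249, -1.144]
contact_force: [0.1, 0.7, -2.3]
gripper_width: 0.0454
```

```bash
python3 - <<'E'
from h import *
goto((.5606,.0213,.090),95.1)
E
```

```text
dp [ 0.0523 -0.0001 -0.0006] turn -0.1 curyaw -85.0 q1,q6 [-0.12  1.37]
```

>>> jog_arm --grip '[0.3,0.3,0.3,0.3,0.3,0.3,0.3,0.3]' --pt "0.02 0 0" --pt "0.035 0 0" --pt "0.042 0 0" --pt "0.046 0 0" --pt "0.049 0 0" --pt "0.051 0 0" --pt "0.052 0 0" --pt "0.052 0 0" --turn '[0,0,0,0,0,0,0,0]'

```text
time_s: 23.3
tool_pos: [0.5606, 0.0208, 0.0905]
eef_rot: [1.144, 1.25, -1.143]
contact_force: [0.1, 0.4, -2.6]
gripper_width: 0.0454
```

Not touching yet; lower further in small steps.

>>> jog_arm --grip '[0.3,0.3,0.3,0.3,0.3,0.3,0.3,0.3]' --pt "0.001 0 0" --pt "0.0015 0 0" --pt "0.002 0 0" --pt "0.0025 0 0" --pt "0.003 0 0" --pt "0.003 0 0" --pt "0.003 0 0" --pt "0.003 0 0" --turn '[0,0,0,0,0,0,0,0]'

```text
time_s: 24.3
tool_pos: [0.5617, 0.0207, 0.0902]
eef_rot: [1.144, 1.248, -1.142]
contact_force: [-4.1, -0.2, 12.3]
gripper_width: 0.0454
```

>>> jog_arm --grip '[0.72,0.72,0.72,0.72,0.85,0.85,0.85,0.85]' --pt "-0.002 0 0" --pt "-0.002 0 0" --pt "-0.003 0 0" --pt "-0.04 0 0" --pt "-0.09 0 0" --pt "-0.09 0 0.055" --pt "-0.09 0 0.115" --pt "-0.09 0 0.175" --turn '[0,0,0,0,0,0,0,0]'

```text
time_s: 25.3
tool_pos: [0.5761, -0.1549, 0.1773]
eef_rot: [1.143, 1.25, -1.143]
contact_force: [0.3, 0.7, 0.5]
gripper_width: 0.0723
```

```bash
python3 - <<'E'
from h import *
d=cam('side'); c=cam('top'); print('side'); moulds(d,roi=(320,250,450,350)); print('top');moulds(c,roi=(400,160,460,280)); bub(d,'side')
goto((.592,-.371,.18),94.9)
E
```

```text
side
mould? px [420. 331.] xy [ 524.9 -470.5] size [59.2 83. ] long-axis yaw 11.7
mould? px [360. 328.] xy [ 427.9 -378.2] size [47.6 80.9] long-axis yaw 23.7
mould? px [403. 290.] xy [ 591.9 -371.3] size [46.9 80.2] long-axis yaw 4.9
top
mould? px [428. 250.] xy [ 425.1 -372.3] size [59.1 80.1] long-axis yaw 24.4
side far ends -33.2 41.8 t -2.3 bubble-mid 0.0
   sat 153 224 252 255 254 255 255 254 255 255 255 254 236 167 102 58 29 17 23 33 35 38 47 85 129 179 227 253 255 255 255 255 255 255 255 254 235 177
side near ends -36.4 36.4 t -2.6 bubble-mid -0.3
   sat 183 238 254 255 255 255 255 255 255 254 237 190 141 95 58 34 23 26 30 32 34 63 110 172 225 251 255 255 255 255 255 255 255 253 241 192
dp [-0.0021 -0.0017  0.212 ] turn -0.2 curyaw -85.3 q1,q6 [-0.41  1.08]
```

>>> jog_arm --grip '[0.75,0.75,0.75,0.75,0.75,0.75,0.75,0.75]' --pt "0.0 0 0.06" --pt "0.0 -0.001 0.12" --pt "0.0 -0.002 0.18" --pt "0.02 -0.002 0.212" --pt "0.07 -0.002 0.212" --pt "0.12 -0.002 0.212" --pt "0.15 -0.002 0.212" --pt "0.163 -0.002 0.212" --turn '[0,0,0,0,0,0,0,0]'

```text
time_s: 26.4
tool_pos: [0.5919, -0.3636, 0.0119]
eef_rot: [1.144, 1.253, -1.144]
contact_force: [-0.4, 0.2, 0.1]
gripper_width: 0.0637
```

>>> jog_arm --grip '[0.3,0.3,0.3,0.3,0.3,0.3,0.3,0.3]' --pt "0 0 0" --pt "0 0 0" --pt "0 0 0" --pt "0 0 0" --pt "-0.02 0 0" --pt "-0.07 0 0" --pt "-0.12 0 0" --pt "-0.14 0 0" --turn '[0,0,0,0,0,0,0,0]'

```text
time_s: 27.4
tool_pos: [0.5952, -0.3667, 0.1608]
eef_rot: [1.142, 1.24, -1.141]
contact_force: [0.6, 0.2, -1.9]
gripper_width: 0.0455
```

```bash
python3 - <<'E'
from h import *
C=np.array([.520,-.0305]); p=C+.045*EX-.048*EY; print(p)
goto((*p,.155),95.1)
E
```

```text
[ 0.56908877 -0.07430973]
dp [ 3.800e-03 -1.000e-04 -2.936e-01] turn -0.0 curyaw -84.9 q1,q6 [-0.68  0.81]
```

>>> jog_arm --grip '[0.3,0.3,0.3,0.3,0.3,0.3,0.3,0.3]' --pt "0 0 -0.05" --pt "0 0 -0.105" --pt "0 0 -0.16" --pt "0 0 -0.215" --pt "0 0 -0.265" --pt "0 0 -0.294" --pt "0.005 0 -0.294" --pt "0.03 0 -0.294" --turn '[0,0,0,0,0,0,0,0]'

```text
time_s: 28.4
tool_pos: [0.5684, -0.0728, 0.1256]
eef_rot: [1.144, 1.245, -1.141]
contact_force: [0.0, 0.1, -1.3]
gripper_width: 0.0454
```

>>> jog_arm --grip '[0.3,0.3,0.3,0.3,0.3,0.3,0.3,0.3]' --pt "0.02 0 0" --pt "0.03 0 0" --pt "0.034 0 0" --pt "0.036 0 0" --pt "0.038 0 0" --pt "0.039 0 0" --pt "0.04 0 0" --pt "0.04 0 0" --turn '[0,0,0,0,0,0,0,0]'

```text
time_s: 29.4
tool_pos: [0.5686, -0.0726, 0.0892]
eef_rot: [1.144, 1.246, -1.141]
contact_force: [-5.2, 1.3, 16.7]
gripper_width: 0.0457
```

>>> jog_arm --grip '[0.72,0.72,0.72,0.72,0.75,0.75,0.75,0.75]' --pt "-0.002 0 0" --pt "-0.002 0 0" --pt "-0.003 0 0" --pt "-0.04 0 0" --pt "-0.09 0 0" --pt "-0.09 -0.02 0.05" --pt "-0.09 -0.05 0.1" --pt "-0.09 -0.08 0.15" --turn '[0,0,0,0,0,0,0,0]'

```text
time_s: 30.4
tool_pos: [0.4997, -0.2298, 0.1743]
eef_rot: [1.143, 1.25, -1.143]
contact_force: [1.5, -1.0, 0.2]
gripper_width: 0.0638
```

```bash
python3 - <<'E'
from h import *
d=cam('side'); moulds(d,roi=(320,250,450,350)); bub(d,'side')
goto((.428,-.378,.18),113.8)
E
```

```text
mould? px [420. 330.] xy [ 524.7 -470.5] size [60.6 83.2] long-axis yaw 11.3
mould? px [360. 328.] xy [ 428. -378.] size [47.9 81.3] long-axis yaw 23.8
side far ends -33.2 41.8 t -2.4 bubble-mid 0.1
   sat 164 226 252 255 255 255 255 255 255 255 255 254 230 162 104 64 27 17 22 33 33 37 46 84 134 187 230 253 255 255 255 255 255 255 255 254 238 180
side near ends -17.9 36.9 t -2.8 bubble-mid -9.9
   sat 169 187 167 132 91 55 35 27 25 32 39 39 61 108 175 230 252 254 255 255 255 255 255 255 254 241 198
dp [-0.0048 -0.0802  0.1353] turn -19.0 curyaw -85.2 q1,q6 [-0.6   0.89]
```

>>> jog_arm --grip '[0.75,0.75,0.75,0.75,0.75,0.75,0.75,0.75]' --pt "0.0 -0.03 0.05" --pt "0.0 -0.06 0.1" --pt "0.0 -0.08 0.135" --pt "0.02 -0.08 0.135" --pt "0.07 -0.08 0.135" --pt "0.12 -0.08 0.135" --pt "0.15 -0.08 0.135" --pt "0.16 -0.08 0.135" --turn '[-10,-19,-19,-19,-19,-19,-19,-19]'

```text
time_s: 31.45
tool_pos: [0.4314, -0.3684, 0.0116]
eef_rot: [0.896, 1.384, -0.894]
contact_force: [0.2, 0.3, -0.3]
gripper_width: 0.0643
```

>>> jog_arm --grip '[0.3,0.3,0.3,0.3,0.3,0.3,0.3,0.3]' --pt "0 0 0" --pt "0 0 0" --pt "0 0 0" --pt "0 0 0" --pt "-0.02 0 0" --pt "-0.07 0 0" --pt "-0.12 0 0" --pt "-0.14 0 0" --turn '[0,0,0,0,0,0,0,0]'

```text
time_s: 32.45
tool_pos: [0.4345, -0.3721, 0.1603]
eef_rot: [0.891, 1.37, -0.895]
contact_force: [0.7, -0.6, -1.8]
gripper_width: 0.0452
```

```bash
python3 - <<'E'
from h import *
C=np.array([.520,-.0305]); p=C-.045*EX+.046*EY; print(p)
goto((*p,.155),95.1)
E
```

```text
[0.47108901 0.01131765]
dp [ 0.0029  0.1899 -0.3351] turn 19.0 curyaw -65.9 q1,q6 [-0.86  0.29]
```

>>> jog_arm --grip '[0.3,0.3,0.3,0.3,0.3,0.3,0.3,0.3]' --pt "0 0.028 -0.05" --pt "0 0.058 -0.1" --pt "0 0.087 -0.15" --pt "0 0.116 -0.2" --pt "0 0.145 -0.25" --pt "0 0.173 -0.3" --pt "0 0.193 -0.336" --pt "0.0 0.193 -0.336" --turn '[0,5,10,15,19,19,19,19]'

```text
time_s: 33.45
tool_pos: [0.4719, 0.018, 0.1558]
eef_rot: [1.141, 1.251, -1.138]
contact_force: [-0.1, -0.7, -1.2]
gripper_width: 0.0452
```

```bash
python3 - <<'E'
from h import *
goto((.4751,.0117,.0905),95.1)
c=cam('side')
cv2.imwrite('pics/m3.png',cv2.resize(c['frame'][150:270,220:370,::-1],(750,600),interpolation=cv2.INTER_CUBIC))
E
```

```text
dp [0.0653 0.0025 0.0066] turn 0.3 curyaw -84.6 q1,q6 [-0.15  1.33]
```

View pics/m3.png

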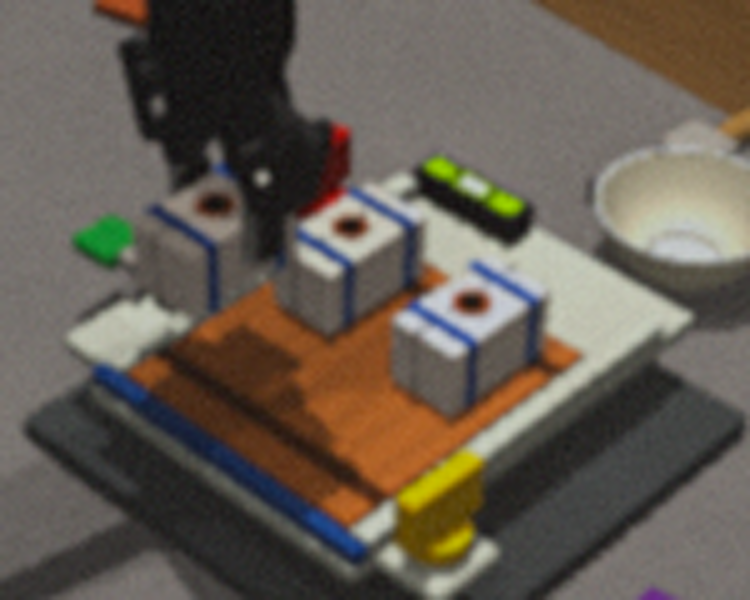

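>>> jog_arm --grip '[0.3,0.3,0.3,0.3,0.3,0.3,0.3,0.3]' --pt "0.02 0.002 0.006" --pt "0.04 0.002 0.006" --pt "0.052 0.002 0.006" --pt "0.058 0.002 0.006" --pt "0.061 0.002 0.006" --pt "0.063 0.002 0.006" --pt "0.065 0.002 0.006" --pt "0.065 0.002 0.006" --turn '[0,0,0,0,0,0,0,0]'

```text
time_s: 34.5
tool_pos: [0.4749, 0.0096, 0.0905]
eef_rot: [1.144, 1.249, -1.143]
contact_force: [-2.2, -0.3, 4.8]
gripper_width: 0.0455
```

>>> jog_arm --grip '[0.72,0.72,0.72,0.72,0.72,0.72,0.72,0.72]' --pt "-0.001 0 0" --pt "-0.001 0 0" --pt "-0.002 0 0" --pt "-0.04 0 0" --pt "-0.09 0 0" --pt "-0.14 0 -0.01" --pt "-0.15 -0.02 -0.06" --pt "-0.15 -0.03 -0.12" --turn '[0,0,0,0,0,0,0,0]'

```text
time_s: 35.5
tool_pos: [0.4343, 0.1272, 0.2413]
eef_rot: [1.148, 1.246, -1.142]
contact_force: [-0.2, 0.2, 0.0]
gripper_width: 0.0616
```

>>> jog_arm --grip '[0.72,0.72,0.72,0.72,0.72,0.72,0.72,0.72]' --pt "0 -0.01 -0.05" --pt "0 -0.03 -0.1" --pt "0 -0.04 -0.15" --pt "0 -0.06 -0.2" --pt "0 -0.07 -0.25" --pt "0 -0.07 -0.3" --pt "0 -0.07 -0.33" --pt "0 -0.07 -0.33" --turn '[0,0,0,0,0,0,0,0]'

```text
time_s: 36.5
tool_pos: [0.334, 0.4506, 0.2388]
eef_rot: [1.141, 1.251, -1.142]
contact_force: [-0.2, -0.5, -0.8]
gripper_width: 0.0615
```

```bash
python3 - <<'E'
from h import *
c=cam('top','endtop'); d=cam('side','endside'); bub(c,'top'); bub(d,'side')
for b in blobs(d,'green',roi=(220,160,380,285)): print('lever',b[0],b[1],onz(d,*b[1],.058))
moulds(d,z=.120,roi=(225,160,375,270))
cv2.imwrite('pics/e1.png',cv2.resize(c['frame'][:,:,::-1],(800,600),interpolation=cv2.INTER_CUBIC))
cv2.imwrite('pics/e2.png',np.hstack([cv2.resize(c['frame'][140:270,215:375,::-1],(400,325),interpolation=cv2.INTER_CUBIC),cv2.resize(d['frame'][150:270,220:370,::-1],(400,325),interpolation=cv2.INTER_CUBIC)]))
E
```

```text
top far ends -32.3 40.3 t -1.2 bubble-mid -0.1
   sat 169 177 177 176 177 177 177 177 178 179 180 177 154 67 14 20 19 17 17 18 21 16 81 167 189 182 180 178 179 179 179 179 178 178 178 181
top near ends -36.9 35.4 t -1.9 bubble-mid -0.1
   sat 182 185 184 184 184 183 183 183 184 185 184 180 142 61 17 18 16 16 15 15 20 34 158 196 185 186 184 184 184 183 183 183 183 183 187 163
side far ends -32.8 41.8 t -2.1 bubble-mid -0.1
   sat 215 246 254 255 255 255 255 255 255 255 253 231 162 100 61 30 20 26 31 28 33 46 83 127 179 228 253 255 255 255 255 255 255 255 255 241 188
side near ends -38.3 36.5 t -1.7 bubble-mid 0.7
   sat 204 241 254 255 255 255 255 255 255 255 255 238 186 138 91 51 28 19 20 26 28 31 48 96 160 223 250 254 255 255 255 255 255 255 253 236 196
lever 65 [240.95384615 197.4       ] [0.49558957 0.16938169 0.058     ]
mould? px [358. 189.] xy [729.8 -86.2] size [104.6 112. ] long-axis yaw -2.4
```

View pics/e2.png

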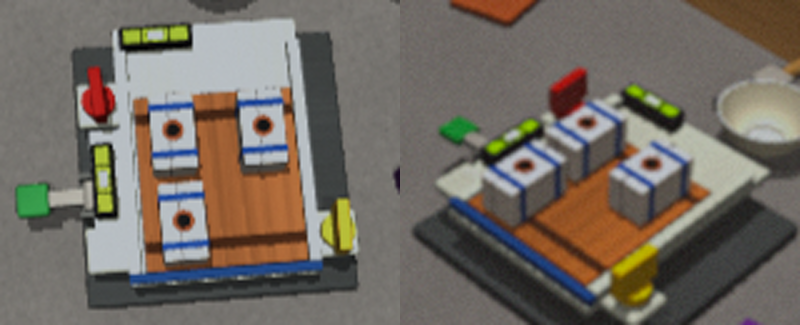

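View pics/e1.png

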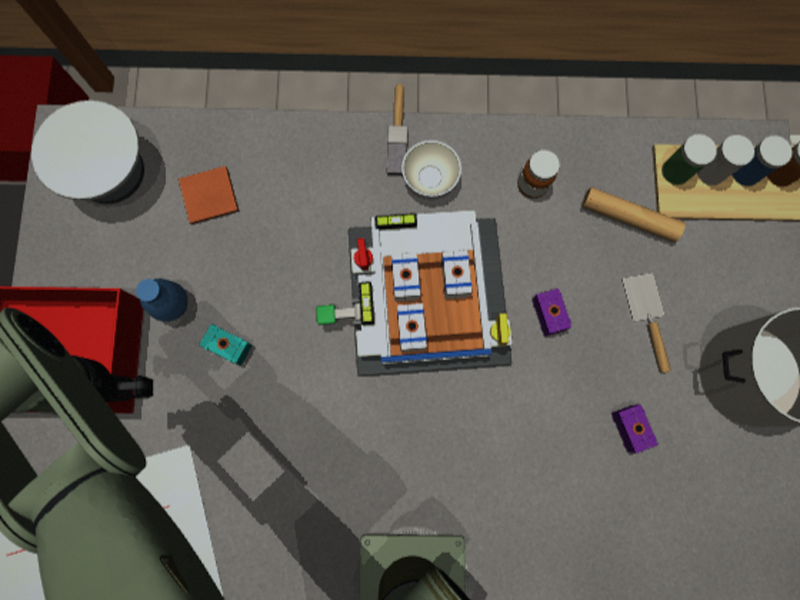

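```bash
python3 - <<'E'
from h import *
for n,roi in (('top',(275,170,335,240)),('side',(250,170,360,250))):
    c=cam(n); hsv=cv2.cvtColor(c['frame'],cv2.COLOR_RGB2HSV)
    a,b,e,f=roi; m=cv2.inRange(hsv,(0,0,0),(180,255,80)); z=m*0; z[b:f,a:e]=m[b:f,a:e]
    N,l,s,cen=cv2.connectedComponentsWithStats(z)
    for i in range(1,N):
        if 4<=s[i,4]<40 and max(s[i,2:4])<9:
            q=(onz(c,*cen[i],.120)[:2]-np.array([.520,-.0305]))*1000; print(n,cen[i].round(0),s[i,4],'rel board',round(q@EX,1),round(q@EY,1))
    if n=='top': board(c); print()
E
```

```text
top [330. 183.] 10 rel board 60.0 -73.2
top [320. 190.] 19 rel board 44.2 -45.8
top [284. 192.] 18 rel board 46.4 48.1
top [288. 228.] 20 rel board -49.5 45.0
top [277. 238.] 13 rel board -73.7 74.5
board x [  7.3 193.1] y [-86.7  82.7]
-60 7.1 166.0 | -30 6.8 193.4 | 0 6.9 192.8 | 30 8.5 161.2 | 60 8.0 159.8 | 
side [290. 195.] 8 rel board 48.9 49.5
side [314. 210.] 10 rel board 45.8 -44.0
side [266. 210.] 8 rel board -46.2 46.1
```

```bash
python3 - <<'E'
from h import *
print(workorder.sign_off())
E
```

```text
the job is handed in; nothing more can be done
None
```

I levelled the platform, then locked it, slid the board home and stood the three moulds that are present upright on it. The job is handed in, at about 37 s on the robot's clock.

**Levelling:** I turned the red screw about 110° anticlockwise and the yellow about 65° clockwise. At the end the red (far) bubble read −0.1 mm from its vial's middle in both views. The yellow (near) one read −0.1 mm from the top camera and +0.7 mm from the side camera, against about ±5 mm allowed.

**Lock:** I pressed the lever only after both bubbles read level. In the last pictures its pad still sits down and outward, where a locked lever should be. The joint angle itself cannot be read.

**Board:** It lies flat and parallel against the blue stop. The drag force did not clearly show it hitting the stop, so this rests on the pictures.

**Moulds:** All three are upright, separate and wholly on the board. The smallest margin to an edge is about 5 mm, at the front mould. The two cameras agree on the mould positions within about 3 mm.

No fourth white mould was visible in either view. The vase and the turquoise and purple look-alikes were left untouched, and the arm is clear of everything.

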